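# Put the balance's knob weights back in their holders

## Task

The balance check is finished: put each of the four brass knob weights back into its own round wooden holder, the one whose well is turned to fit it (largest weight in the largest holder, and so on down to the smallest). Lower each weight in gently so that it stands upright on the floor of its well, and leave the holders and the two glass weighing bottles standing where they are.

Things in the scene. Friction and masses are not known exactly. Their poses are not given: they have to be found in the camera images.
- weight_large: the largest of four polished brass knob weights, standing upright, loose: a plain cylinder 46 mm across and 44 mm high with a short neck and a narrower round knob (30 mm across) on top, 66 mm high in all, about 650 g. Origin: centre of its underside; z up its axis.
- weight_medium: the second largest of four polished brass knob weights, standing upright, loose: a plain cylinder 38 mm across and 40 mm high with a short neck and a narrower round knob (25 mm across) on top, 60 mm high in all, about 400 g. Origin: centre of its underside; z up its axis.
- weight_small: the third largest of four polished brass knob weights, standing upright, loose: a plain cylinder 30 mm across and 35 mm high with a short neck and a narrower round knob (20 mm across) on top, 53 mm high in all, about 220 g. Origin: centre of its underside; z up its axis.
- weight_tiny: the smallest of four polished brass knob weights, standing upright, loose: a plain cylinder 22 mm across and 30 mm high with a short neck and a narrower round knob (15 mm across) on top, 45 mm high in all, about 100 g. Origin: centre of its underside; z up its axis.
- holder_large: the largest of four round turned wooden weight holders, loose (350 g), open on top, lined in grey: 74 mm across, 26 mm high. Its well is 52 mm across, its flat floor 8 mm above the holder's underside; over its top 7 mm it flares to 62 mm. It fits the 46 mm weight, which seated stands 8 mm above the worktop. Origin: centre of the holder's underside; z up its axis.
- holder_medium: the second largest of four round turned wooden weight holders, loose (350 g), open on top, lined in grey: 66 mm across, 25 mm high. Its well is 44 mm across, its flat floor 8 mm above the holder's underside; over its top 7 mm it flares to 54 mm. It fits the 38 mm weight, which seated stands 8 mm above the worktop. Origin: centre of the holder's underside; z up its axis.
- holder_small: the third largest of four round turned wooden weight holders, loose (350 g), open on top, lined in grey: 58 mm across, 24 mm high. Its well is 36 mm across, its flat floor 8 mm above the holder's underside; over its top 7 mm it flares to 46 mm. It fits the 30 mm weight, which seated stands 8 mm above the worktop. Origin: centre of the holder's underside; z up its axis.
- holder_tiny: the smallest of four round turned wooden weight holders, loose (350 g), open on top, lined in grey: 50 mm across, 23 mm high. Its well is 28 mm across, its flat floor 8 mm above the holder's underside; over its top 7 mm it flares to 38 mm. It fits the 22 mm weight, which seated stands 8 mm above the worktop. Origin: centre of the holder's underside; z up its axis.
- weighing_bottle_1: low round glass weighing bottle with its lid on, 42 mm across and 60 mm high, standing loose among the weights; a bystander. Origin: centre of its underside; z up.
- weighing_bottle_2: low round glass weighing bottle with its lid on, 47 mm across and 50 mm high, standing loose among the weights; a bystander. Origin: centre of its underside; z up.
Not all that is in view belongs to the job. What is shaped like the holder_medium but blue is not meant. Leave any purple look-alike of the weight_large alone.

How it is judged (in metres and radians):
At the end, for the whole second after the job is handed in: Each weight is at rest in the holder of its own size, upright within 0.12 rad, within 8 mm of the holder's axis and no more than 12 mm above its underside; holders upright and within 30 mm, weighing bottles upright and within 20 mm, of where they stood (horizontal distance between weight_large and holder_large below 0.008 m and z of weight_large in the frame of holder_large below 0.012 m and angle between each of weight_large, weight_medium, weight_small, weight_tiny's own z axis and vertical below 0.12 rad and linear speed of each of weight_large, holder_large, weight_medium, holder_medium, weight_small, holder_small, weight_tiny, holder_tiny below 0.02 m/s and distance of each of holder_large, holder_medium, holder_small, holder_tiny from where it was at the start of the episode below 0.03 m and angle between each of holder_large, holder_medium, holder_small, holder_tiny, weighing_bottle_1, weighing_bottle_2's own z axis and vertical below 0.1 rad and horizontal distance between weight_medium and holder_medium below 0.008 m and z of weight_medium in the frame of holder_medium below 0.012 m and horizontal distance between weight_small and holder_small below 0.008 m and z of weight_small in the frame of holder_small below 0.012 m and horizontal distance between weight_tiny and holder_tiny below 0.008 m and z of weight_tiny in the frame of holder_tiny below 0.012 m and distance of each of weighing_bottle_1, weighing_bottle_2 from where it was at the start of the episode below 0.02 m); the robot touches nothing.
It fails at once if a weight is dropped or rammed into its holder (faster than 0.4 m/s in or just above the well) ((horizontal distance between weight_large and holder_large below 0.02 m and z of weight_large in the frame of holder_large below 0.03 m and linear speed of weight_large above 0.4 m/s) or (horizontal distance between weight_medium and holder_medium below 0.02 m and z of weight_medium in the frame of holder_medium below 0.03 m and linear speed of weight_medium above 0.4 m/s) or (horizontal distance between weight_small and holder_small below 0.02 m and z of weight_small in the frame of holder_small below 0.03 m and linear speed of weight_small above 0.4 m/s) or (horizontal distance between weight_tiny and holder_tiny below 0.02 m and z of weight_tiny in the frame of holder_tiny below 0.03 m and linear speed of weight_tiny above 0.4 m/s)).
It fails at once if a weighing bottle is pushed away (over 30 mm) or knocked over (distance of any of weighing_bottle_1, weighing_bottle_2 from where it was at the start of the episode above 0.03 m or angle between any of weighing_bottle_1, weighing_bottle_2's own z axis and vertical above 0.4 rad).
It also fails if it takes over 109 s, if anything falls off the work surface, if the arm or the gripper's body presses on something with over 40 N, if the wrist force passes 120 N, or if a joint passes its speed limit or range.

## Robot

A 7-joint arm with a two-finger parallel gripper is mounted at the origin on a cart in front of the work surface, level with it; the furniture and walls round the work are solid. World frame = base frame: x ahead of the robot, y to its left, z up, the work surface at z = 0. Lengths are in mm, angles in rad, forces in N, time in s.
With the tool pointing down it reaches from about 400 to 900 mm from the base axis. Payload 5.6 kg.
Tool frame: the origin (TCP) lies midway between the tips of the shut fingers; the grasp point (between the pads) lies 19 mm behind it; x points along the fingers, y is the direction in which the jaws open and shut, and the axes are right-handed (so a half turn about x gives the same grasp; the last joint's range is limited). The gripper opens to 92 mm and grips with 3 to 60 N. Pads are 20 mm wide; open, the fingers measure 128 mm over their backs; the gripper's body (75 mm by 189 mm) begins 69 mm behind the grasp point.
Start: joints at [-1.333, 0.468, -0.012, 1.603, 0.006, 1.071, -0.056], TCP at [180.172, 624.537, 214.592] pointing down, gripper open.
Joint ranges: [-2.53, 2.53], [-0.31, 2.02], [-1.57, 1.55], [0.28, 2.44], [-1.29, 4.43], [0.15, 1.84], [-2.92, 2.92]. Speed limits (rad/s): [2.57, 2.57, 3.14, 3.14, 3.14, 3.14, 3.14].

## Interface

Orientations are given as a rotation vector (axis times angle).
In Python, from cell import robot, grip, kin, viewer gives the robot as it stands. Calls block until the motion is done:
- robot.movep(position, orientation): joint-space move of the TCP to a pose.
- robot.servo_line(position, feed=150, rotation=None): straight line of the TCP; rotation=None keeps the orientation; feed is the mean speed in mm/s.
- robot.goto_joints(angles): joint-space move.
- grip(opening, newtons=None): opening from 0.0 (shut) to 1.0 (fully open); newtons is the grip in N (None keeps the last); returns when the fingers have stopped.
- robot.hold(seconds).
- kin.ik(position, orientation): joint angles nearest the present ones, or None.
- robot.observe(): the state.
- viewer.read_camera(name): name is "side" or "top"; returns the picture (480x640x3 uint8, red, green, blue); there is no depth.
- viewer.camera_info(name): a dict with "camera_matrix" (3x3 intrinsics, pixels), "R" (3x3) and "t" (3): a world point X has camera coordinates R X + t. Camera axes: x right, y down, z forward; pixel columns grow to the right and rows downward; lengths in mm; the calibration is good to about 2 mm. A picture is of the moment at which its call begins. camera_info takes no time and is no camera call.
A pose or a line that the arm cannot do raises robot.IKError and nothing moves.
- robot.job_done(): hands the job in, once; it reports no verdict.
Trained networks look in the newest picture that a camera, given by its name, has taken for a name from the list of things; names that differ only in an ending like _2 or _b are one class to them, and where a whole thing is asked for, a point or a joint stands for the part that bears it (a point fixed in the world has none). Each returns a list of dicts, best first, with "confidence" (0 to 1); they miss things now and then, are a little off and sometimes report something else, mostly with a low value. They report only what shows in the picture. A call takes as long as a camera call. They do not tell look-alikes from the thing itself.
- viewer.silhouettes(name, camera): "mask" (480x640 bool, what is visible of it).
- viewer.pinpoint(name, camera): "at" ([x, y, z] in mm, in the coordinates of the camera as it stood for that picture, good to about 4 mm: a listed point, or the origin of a listed thing).
The state is a dict: "t": time; "joints": joint angles; "joint_velocities": joint speeds; "joint_torque": joint torques, N m; "tcp_pos": TCP position; "tcp_rot": TCP orientation; "contact_force": force on the tool from outside, world axes, zero at the start; "wrist_torque": the same for the moment, N m; "grip_width": opening from 0.0 (shut) to 1.0 (fully open).
Only numpy, scipy, OpenCV 4.12 (cv2) and the standard library are available. Lean on these libraries where they do the work, as an engineer would, in place of code of your own. Each camera call takes 0.05 s, during which the arm holds its last target. There are 200 camera calls.

## Working session

There is one attempt and no reset: what is moved stays moved. The work goes in short steps, each a Python script; the robot and the scene stay as the last script left them, time stands still between calls to the robot, and variables do not carry over. Pictures are saved under pics/ and viewed, about 12 in all and at most 16, crops included, and the job is handed in when it is done.

```bash
mkdir -p pics; ls; python3 - <<'E'
from cell import robot,grip,kin,viewer
import cv2,numpy as np
for c in("side","top"):
    im=viewer.read_camera(c); cv2.imwrite(f"pics/{c}0.png",im[:,:,::-1])
    i=viewer.camera_info(c); print(c,np.round(i["camera_matrix"],1).tolist(),np.round(i["R"],3).tolist(),np.round(i["t"],1).tolist())
    R=np.array(i["R"]);t=np.array(i["t"])
    for n in ["weight_large","weight_medium","weight_small","weight_tiny","holder_large","holder_medium","holder_small","holder_tiny","weighing_bottle_1"]:
        for d in viewer.pinpoint(n,c):
            p=np.array(d["at"]); q=i["camera_matrix"]@p
            print(n,round(d["confidence"],2),np.round(R.T@(p-t)),np.round(q[:2]/q[2]))
s=robot.observe();print(s["t"],s["tcp_rot"],s["tcp_pos"],s["contact_force"])
E
```

```text
pics
side [[525.9, 0.0, 321.6], [0.0, 525.9, 239.6], [0.0, 0.0, 1.0]] [[-0.953, -0.302, -0.019], [-0.156, 0.544, -0.824], [0.26, -0.783, -0.566]] [452.7, 243.2, 836.3]
weight_large 0.85 [577.  20.  -0.] [266. 329.]
weight_large 0.73 [661.  79.  -2.] [210. 342.]
weight_large 0.39 [469. 130.  -5.] [301. 390.]
weight_medium 0.88 [602. -82.  -3.] [274. 293.]
weight_small 0.87 [581. 160.  -3.] [231. 387.]
weight_tiny 0.71 [ 402. -215.   -2.] [385. 271.]
holder_large 0.71 [ 580. -330.   -0.] [322. 229.]
holder_medium 0.79 [ 600. -563.   -5.] [340. 184.]
holder_medium 0.71 [ 446. -327.   -3.] [377. 239.]
holder_small 0.7 [ 563. -222.   -6.] [314. 258.]
holder_tiny 0.95 [441. -87.  -1.] [352. 306.]
weighing_bottle_1 0.86 [424.  35.  -1.] [343. 352.]
weighing_bottle_1 0.82 [471. 130.  -3.] [300. 389.]
top [[598.4, 0.0, 311.0], [0.0, 598.4, 238.1], [0.0, 0.0, 1.0]] [[-0.021, -1.0, -0.006], [-0.994, 0.021, -0.106], [0.106, 0.004, -0.994]] [-186.1, 548.3, 1555.0]
weight_large 0.67 [570.  18.  -2.] [231. 232.]
weight_large 0.61 [663.  76.   0.] [209. 198.]
weight_medium 0.47 [601. -83.   4.] [268. 219.]
weight_small 0.66 [583. 157.   2.] [180. 228.]
weight_tiny 0.49 [ 410. -216.   -3.] [319. 289.]
holder_large 0.83 [ 587. -332.   -4.] [360. 223.]
holder_medium 0.72 [ 601. -569.   -2.] [448. 215.]
holder_medium 0.57 [ 447. -328.    6.] [361. 274.]
holder_small 0.72 [ 562. -226.    3.] [321. 232.]
holder_tiny 0.7 [442. -91.   1.] [272. 278.]
holder_tiny 0.2 [ 406. -215.   -1.] [319. 291.]
weighing_bottle_1 0.65 [424.  37.   2.] [224. 286.]
weighing_bottle_1 0.59 [473. 134.  -2.] [188. 268.]
1.0 [ 0.22050779  1.5594966  -0.2204182 ] [180.18024931 624.54527625 214.60387222] [0.01354845 0.12100811 0.50605262]
```

View pics/side0.png

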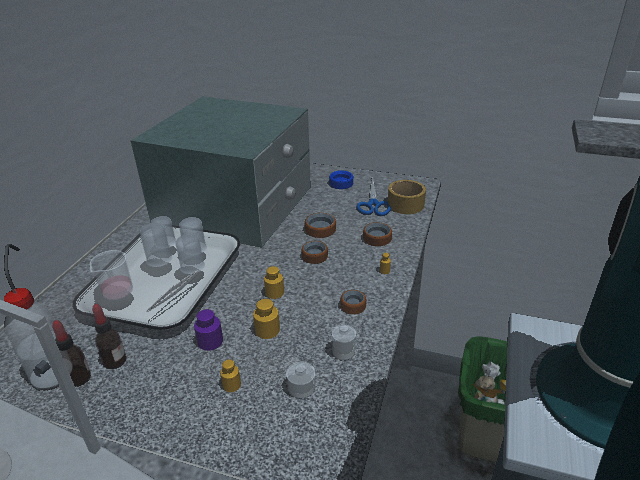

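View pics/top0.png

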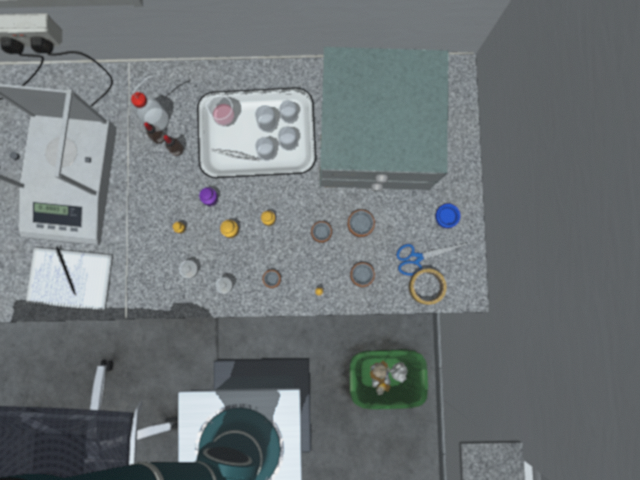

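Look-alikes: for weight_large there is brass (side 266,320) and purple (208,330). For holder_medium there is brown (377,233) and blue (341,180). The tape-like ring at (407,195) is no holder. By the description I choose the brass weight and the brown holder. Next I refine with silhouettes and check one close crop.

```bash
cat > h.py <<'E'
from cell import robot,grip,kin,viewer
import cv2,numpy as np
from scipy.optimize import least_squares
from scipy.spatial.transform import Rotation as Ro
# profile pieces: list of (radius,z0,z1)
W=dict(large=(23,44,15,66),medium=(19,40,12.5,60),small=(15,35,10,53),tiny=(11,30,7.5,45))
H=dict(large=(37,26),medium=(33,25),small=(29,24),tiny=(25,23))
def pieces(n):
    k=n.split("_")[1]
    if n.startswith("weight_"): r,h,rk,ht=W[k]; return [(r,0,h),(rk*.75,h,h+5),(rk,h+4,ht)]
    r,h=H[k]; return [(r,0,h)]
def cam(c):
    i=viewer.camera_info(c); return [np.array(i[k],float) for k in("camera_matrix","R","t")]
A=np.linspace(0,2*np.pi,48)
def render(n,p,c):
    K,R,t=cam(c); S=8; m=np.zeros((480*2,640*2),np.uint8)
    for r,a,b in pieces(n):
        X=np.array([[p[0]+r*np.cos(u),p[1]+r*np.sin(u),p[2]+z] for z in(a,b) for u in A])
        q=(R@X.T).T+t; q=(K@q.T).T; q=q[:,:2]/q[:,2:]
        hull=cv2.convexHull(((q+.5)*2*256-128).astype(np.int32))
        cv2.fillConvexPoly(m,hull,255,cv2.LINE_8,8)
    ys,xs=np.nonzero(m); return np.array([xs.mean()/2-.25,ys.mean()/2-.25]),len(xs)/4
def fit(n,p0,cams=("side","top"),z=0,fresh=True,verbose=True):
    obs={}
    for c in cams:
        if fresh: viewer.read_camera(c)
        c0,a0=render(n,(*p0[:2],z),c); best=None
        for d in viewer.silhouettes(n,c):
            ys,xs=np.nonzero(d["mask"]); cc=np.array([xs.mean(),ys.mean()])
            if np.linalg.norm(cc-c0)<12 and (best is None or np.linalg.norm(cc-c0)<np.linalg.norm(best[0]-c0)): best=(cc,len(xs)/a0)
        if best: obs[c]=best
    if not obs: return None
    f=lambda p:np.concatenate([render(n,(p[0],p[1],z),c)[0]-o[0] for c,o in obs.items()])
    s=least_squares(f,p0[:2],diff_step=5e-3)
    if verbose: print(n,np.round(s.x,1),"res",np.round(s.fun,2),"area",{c:round(o[1],2) for c,o in obs.items()})
    return s.x
def rot(yaw): # tool x down, jaw axis (tool y) at yaw in world
    x=np.array([0,0,-1.]);y=np.array([np.cos(yaw),np.sin(yaw),0]);return Ro.from_matrix(np.c_[x,y,np.cross(x,y)]).as_rotvec()
E
cat > m.py <<'E'
from h import *
import json
P0=dict(weight_large=(574,19),weight_medium=(601,-82),weight_small=(582,158),weight_tiny=(406,-215),holder_large=(583,-331),holder_medium=(446,-328),holder_small=(562,-224),holder_tiny=(441,-89))
for c in("side","top"): viewer.read_camera(c)
P={n:fit(n,p,fresh=False) for n,p in P0.items()}
json.dump({n:list(map(float,p)) for n,p in P.items() if p is not None},open("P.json","w"))
print(Ro.from_rotvec(robot.observe()["tcp_rot"]).as_matrix().round(2).tolist())
for n,p in P.items():
    for yaw in(np.pi/2,-np.pi/2,0,np.pi):
        print(n,round(yaw,2),[None if (q:=kin.ik([*p,z],rot(yaw))) is None else np.round(q,2).tolist() for z in(40,150)][:2])
im=cv2.imread("pics/side0.png"); cv2.imwrite("pics/crop.png",cv2.resize(im[160:420,180:440],None,fx=2.3,fy=2.3,interpolation=2))
E
python3 m.py
```

```text
weight_large [573.7  21.1] res [-0.14 -0.66 -0.95  0.32] area {'side': 0.94, 'top': 0.93}
weight_medium [600.  -81.7] res [ 0.01 -1.11 -1.13  0.29] area {'side': 0.88, 'top': 0.89}
weight_small [580.  156.7] res [ 0.25 -0.98 -1.24  0.  ] area {'side': 0.86, 'top': 0.79}
weight_tiny [ 404.2 -214.9] res [ 0.37 -0.81 -0.68 -0.28] area {'side': 0.72, 'top': 0.84}
holder_large [ 583.1 -329.7] res [ 0.09 -1.16 -0.7   0.11] area {'side': 0.9, 'top': 0.9}
holder_medium [ 445.7 -329.8] res [ 0.36 -1.2  -0.79 -0.3 ] area {'side': 0.85, 'top': 0.98}
holder_small [ 561.2 -223.6] res [-0.35 -1.43 -0.8   0.66] area {'side': 0.82, 'top': 0.96}
holder_tiny [439.1 -89.5] res [ 0.29 -1.32 -1.08  0.03] area {'side': 0.9, 'top': 0.97}
[[0.0, 0.28, 0.96], [-0.0, 0.96, -0.28], [-1.0, -0.0, 0.0]]
weight_large 1.57 [[-0.28, 0.58, 0.23, 1.92, -0.21, 0.66, 1.65], [-0.41, 0.43, 0.4, 1.87, -0.21, 0.88, 1.66]]
weight_large -1.57 [[-0.56, 0.65, 0.61, 1.94, -0.55, 0.73, -1.19], [-0.73, 0.52, 0.84, 1.89, -0.48, 0.94, -1.23]]
weight_large 0 [[-0.49, 0.62, 0.51, 1.93, -0.46, 0.7, 0.3], [-0.56, 0.46, 0.6, 1.88, -0.33,
[... 2496 characters left out ...]
48], [-0.39, 0.66, 1.02, 1.82, -0.65, 1.04, -0.69]]
holder_small 0 [[-0.31, 0.8, 0.9, 1.87, -0.82, 0.88, 1.0], [-0.34, 0.61, 0.92, 1.82, -0.57, 1.0, 0.82]]
holder_small 3.14 [[-0.5, 1.14, 1.33, 1.88, -1.21, 1.23, -1.88], [-0.53, 0.89, 1.34, 1.83, -0.93, 1.23, -2.03]]
holder_tiny 1.57 [[-0.15, 0.43, 0.32, 2.22, -0.27, 0.52, 1.95], [-0.43, 0.24, 0.64, 2.17, -0.2, 0.79, 1.91]]
holder_tiny -1.57 [[-0.61, 0.6, 0.92, 2.25, -0.8, 0.67, -0.68], [-0.72, 0.31, 1.0, 2.18, -0.36, 0.82, -1.06]]
holder_tiny 0 [[-0.53, 0.54, 0.81, 2.24, -0.7, 0.63, 0.8], [-0.55, 0.26, 0.78, 2.18, -0.25, 0.8, 0.39]]
holder_tiny 3.14 [[0.52, 0.47, -0.46, 2.18, 0.39, 0.57, 2.91], [-0.94, 0.54, 1.37, 2.19, -0.67, 0.95, -2.31]]
```

View pics/crop.png

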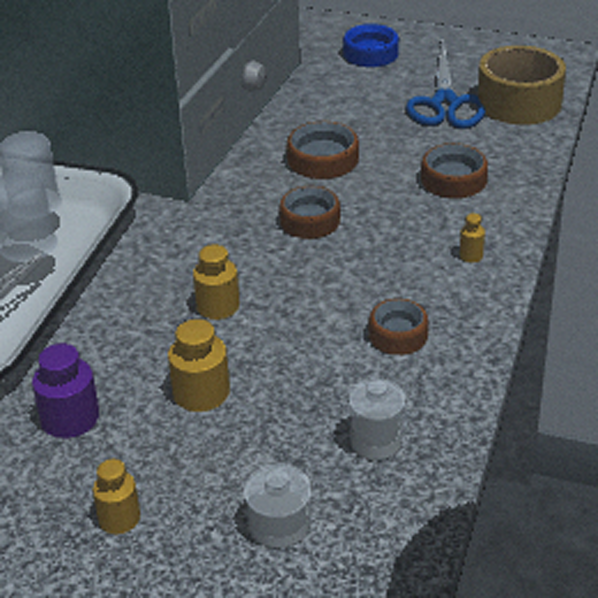

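The crop shows four brown grey-lined holders and four brass weights. The purple look-alike and the blue ring stand apart, and the choice is confirmed. I squeeze weight_large in both jaw directions to centre it, then re-measure it to get the camera-to-robot bias.

```bash
cat >> h.py <<'E'
import json
ZC=dict(large=57,medium=52,small=46.5,tiny=40) # knob grasp height above underside
OP=dict(large=.6,medium=.55,small=.5,tiny=.45)
YAW=-np.pi/2
def st(tag):
    s=robot.observe(); print(tag,"t",round(s["t"],1),"tcp",np.round(s["tcp_pos"],1),"F",np.round(s["contact_force"],1),"w",round(s["grip_width"]*92,1),flush=True); return s
E
python3 - <<'E'
from h import *
P=json.load(open("P.json")); x,y=P["weight_large"]; z=ZC["large"]-19
grip(OP["large"],10)
robot.movep([x,y,170],rot(0)); robot.servo_line([x,y,z],150); st("down")
grip(0.0,6); st("sq1"); grip(OP["large"]); robot.servo_line([x,y,110],200)
robot.movep([x,y,110],rot(YAW)); robot.servo_line([x,y,z],150); grip(0.0,6); st("sq2"); grip(OP["large"])
robot.servo_line([x,y,170],200); robot.movep([x-60,y+200,220],rot(YAW)); st("up")
viewer.read_camera("side");viewer.read_camera("top")
fit("weight_large",(x,y),fresh=False); print("was",x,y)
im=viewer.read_camera("side");cv2.imwrite("pics/side1.png",im[:,:,::-1])
E
```

```text
down t 6.2 tcp [574.4  21.   38.8] F [-0.5  0.1 -0.4] w 55.5
sq1 t 6.5 tcp [574.9  21.2  39. ] F [ 1.3 -0.3  2.9] w 45.0
sq2 t 9.5 tcp [574.6  19.3  39.2] F [ 0.1 -5.   4.1] w 45.2
up t 11.5 tcp [513.7 219.5 219.4] F [ 1.1 -0.2 -0.2] w 55.1
weight_large [573.7  21.1] res [ 0.34 -0.78 -1.18 -0.14] area {'side': 0.92, 'top': 0.85}
was 573.6737356833272 21.10958271427827
```

View pics/side1.png

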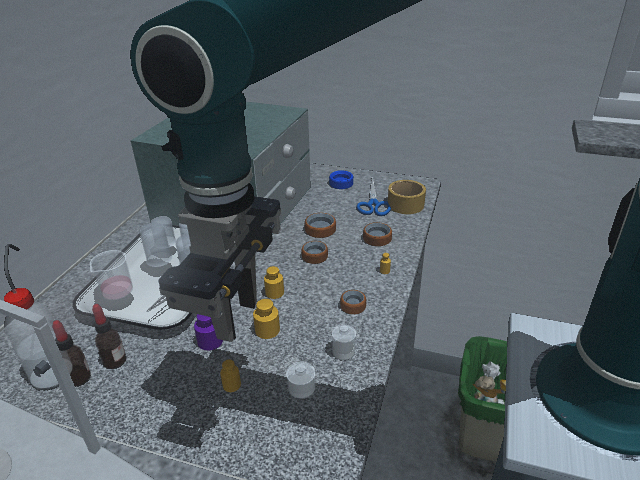

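The gripper stands clear over the small weight and nothing was disturbed (weight_large side 266,320). The jaws closed on the 46 mm body top, giving a robot-minus-camera bias of about (+0.9, -1.8) mm. I will grip the body just under its top edge, which stays clear of the holder rims when seated.

```bash
cat >> h.py <<'E'
B=np.array([.9,-1.8])
ZT=dict(large=30,medium=27,small=24,tiny=21) # TCP above weight underside
DI=dict(large=46,medium=38,small=30,tiny=22)
def at(x,y,z,feed=60):  # line with correction for steady error
    robot.servo_line([x,y,z],feed); robot.hold(.2); e=np.array([x,y,z])-robot.observe()["tcp_pos"]
    robot.servo_line(list(np.array([x,y,z])+e),30); robot.hold(.15); return e
def pick(k,p,N=30,yaw=YAW):
    op=(DI[k]+18)/92; grip(op,10); s=robot.observe()["tcp_pos"]
    if s[2]<150: robot.servo_line([s[0],s[1],150],250)
    robot.movep([*p,150],rot(yaw)); at(*p,90,200); s=st("hover")
    robot.servo_line([*(np.array(p)*2-s["tcp_pos"][:2]),ZT[k]],100); grip(0.0,N); s=st("grip "+k)
    q=s["tcp_pos"]; robot.servo_line([q[0],q[1],150],150); return st("lift")
def place(k,p,yaw=YAW,off=(0,0)):
    p=np.array(p)+off; robot.movep([*p,150],rot(yaw)); e=at(*p,ZT[k]+40,120); s=st("above"); f0=s["contact_force"][2]
    c=p+e[:2]; e2=e[2]
    for dz in(20,13,10,8.5,8,7.5,7,6.5,6,5.5):
        robot.servo_line([*c,ZT[k]+dz+e2],40 if dz>10 else 15); s=robot.observe(); f=s["contact_force"]
        print(dz,np.round(f,1),np.round(s["tcp_pos"],1))
        if dz<=13 and f[2]-f0>4: break
def release(k):
    grip((DI[k]+20)/92); s=st("rel"); q=s["tcp_pos"]; robot.servo_line([q[0],q[1],150],120)
E
python3 - <<'E'
from h import *
P=json.load(open("P.json"))
pick("large",(574.6,19.3),40); place("large",P["holder_large"]+B)
im=viewer.read_camera("side");cv2.imwrite("pics/side2.png",cv2.resize(im[120:320,220:480],None,fx=3,fy=3)[:,:,::-1])
E
```

```text
hover t 14.0 tcp [573.7  19.   88.7] F [-0.4  0.2 -0.4] w 63.9
grip large t 15.2 tcp [576.   18.9  30.6] F [-0.6 -2.9  3.2] w 44.4
lift t 16.1 tcp [575.   19.3 148.9] F [-0.8 -0.4 -6.3] w 44.7
above t 18.9 tcp [ 583.5 -331.2   69.1] F [ 0.2  0.6 -7.1] w 45.2
20 [-0.4  1.  -8. ] [ 583.4 -331.3   48.9]
13 [ 0.7 -0.1 -6.7] [ 583.4 -331.    41.7]
10 [-0.5  0.3 -6.6] [ 583.4 -331.1   38.9]
8.5 [-2.7  2.   4. ] [ 583.6 -331.3   38.6]
```

View pics/side2.png

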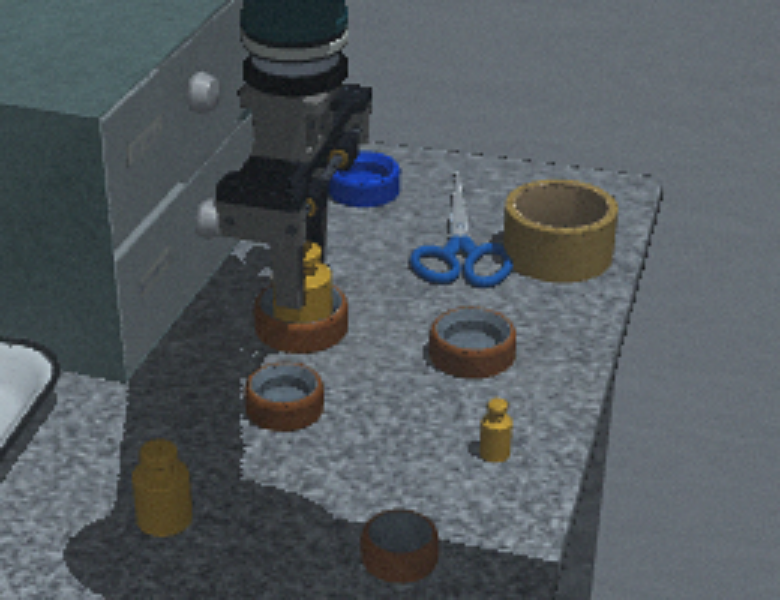

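weight_large is in its holder (about 310,290 in the crop). Contact came at a TCP height of 38.6 against 30.6 at the grip, so it rose exactly 8 mm and is seated. I release it and go on to medium, with a check on the seating height before release.

```bash
cat > run.py <<'E'
from h import *
import sys
P=json.load(open("P.json"))
for k in sys.argv[1:]:
    pick(k,P["weight_"+k]+B,30 if k!="tiny" else 20); place(k,P["holder_"+k]+B)
    z=robot.observe()["tcp_pos"][2]-ZT[k]; print("rise",z)
    if z>10.2: print("NOT SEATED"); break
    release(k)
E
python3 - <<'E'
from h import *
release("large"); st("off")
E
python3 run.py medium
python3 - <<'E'
from h import *
st("");im=viewer.read_camera("side");cv2.imwrite("pics/side3.png",cv2.resize(im[120:320,220:480],None,fx=3,fy=3)[:,:,::-1])
E
```

```text
rel t 21.0 tcp [ 583.7 -331.3   37.5] F [-0.3 -0.7 -0.2] w 66.2
off t 22.1 tcp [ 583.3 -330.8  149.1] F [ 0.1  1.2 -1.2] w 66.5
hover t 24.7 tcp [600.  -82.8  88.7] F [-0.6 -0.4 -0.2] w 55.9
grip medium t 25.9 tcp [602.1 -84.4  27.5] F [-1.2  0.9  3.8] w 36.9
lift t 26.9 tcp [601.3 -83.9 149. ] F [ 0.4 -0.2 -4.6] w 36.7
above t 29.4 tcp [ 446.1 -331.4   66.3] F [ 0.1 -0.  -4. ] w 36.6
20 [ 0.9 -0.3 -4.2] [ 446.  -331.5   46.2]
13 [ 0.3  1.  -4.3] [ 445.9 -331.2   39. ]
10 [ 0.4  0.5 -4.6] [ 446.1 -331.4   36.2]
8.5 [-1.5  1.9  5.1] [ 446.3 -331.6   35.5]
rise 8.497238110386505
rel t 31.5 tcp [ 446.1 -331.4   34.7] F [ 0.1 -0.1 -0.4] w 58.0
 t 32.6 tcp [ 445.8 -331.   149.3] F [-0.8 -0.3  0.2] w 57.9
```

View pics/side3.png

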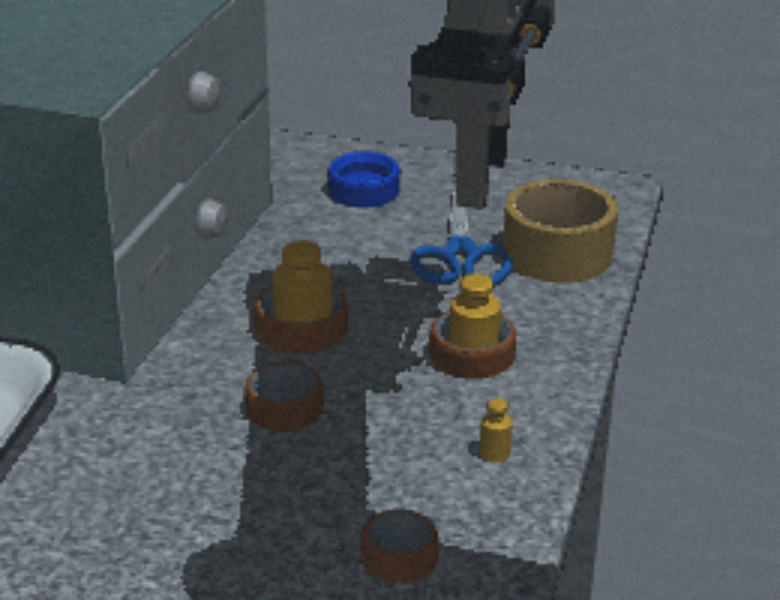

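Large and medium both stand upright and centred in their wells (crop 300,290 and 475,320). Next are small and tiny, with the x-offset at the grip compensated.

```bash
python3 - <<'E'
s=open("h.py").read()
s=s.replace('q=s["tcp_pos"]; robot.servo_line([q[0],q[1],150],150); return st("lift")','q=s["tcp_pos"]; robot.servo_line([q[0],q[1],150],150); st("lift"); return q[0]-p[0]')
open("h.py","w").write(s)
r=open("run.py").read().replace('    pick(','    o=pick(').replace('"holder_"+k]+B)','"holder_"+k]+B,off=(o,0))')
open("run.py","w").write(r)
E
python3 run.py small tiny
python3 - <<'E'
from h import *
q=robot.observe()["tcp_pos"]
robot.movep([500,200,260],rot(YAW)); st("")
for c in("side","top"): im=viewer.read_camera(c);cv2.imwrite(f"pics/{c}4.png",(cv2.resize(im[150:420,210:470],None,fx=2.2,fy=2.2) if c=="side" else cv2.resize(im[170:310,160:420],None,fx=3,fy=3))[:,:,::-1])
P=json.load(open("P.json"))
for k in W:
    fit("holder_"+k,P["holder_"+k],fresh=False); fit("weight_"+k,P["holder_"+k],z=8,fresh=False)
K,R,t=cam("side"); print([np.round(R.T@(np.array(d["at"])-t)).tolist() for d in viewer.pinpoint("weighing_bottle_1","side")])
E
```

```text
hover t 36.2 tcp [579.9 155.1  88.7] F [-0.5 -0.4 -0.7] w 47.8
grip small t 37.4 tcp [582.3 154.7  24.5] F [-0.7 -0.   2.7] w 28.9
lift t 38.4 tcp [581.5 154.8 149.1] F [ 0.3 -0.2 -1.4] w 28.9
above t 41.3 tcp [ 563.  -225.2   63.3] F [ 0.3  0.1 -1.8] w 28.4
20 [ 0.  -0.2 -1.7] [ 562.9 -225.4   43.1]
13 [ 0.5 -0.3 -1.6] [ 562.8 -225.1   35.9]
10 [ 0.2 -0.6 -2.6] [ 562.9 -225.2   33.2]
8.5 [-1.6  0.9  5.5] [ 563.3 -225.4   32.5]
rise 8.492035617874421
rel t 43.4 tcp [ 562.9 -225.2   31.6] F [0.5 0.5 1. ] w 49.8
hover t 46.8 tcp [ 404.1 -216.1   89.1] F [-0.6 -0.2  0.3] w 40.2
grip tiny t 48.1 tcp [ 406.5 -217.1   21.3] F [-0.5  0.8  2.8] w 20.8
lift t 49.1 tcp [ 406.  -216.6  149.4] F [ 0.5 -0.1 -1.6] w 20.7
above t 51.2 tcp [440.9 -91.3  60.5] F [ 0.4  0.1 -1.9] w 20.9
20 [-0.5  0.3 -0.2] [440.8 -91.5  40.4]
13 [ 1.  -0.2 -0.6] [440.8 -91.3  33.3]
10 [-0.2 -0.  -1.2] [440.9 -91.3  30.4]
8.5 [-0.4  0.5  4. ] [441.4 -91.3  29.3]
rise 8.277683087558206
rel t 53.2 tcp [440.9 -91.3  28.9] F [-0.1 -1.1 -0.3] w 41.9
 t 55.6 tcp [499.9 198.3 259.6] F [-0.2 -1.1 -0.4] w 42.1
holder_large [ 580.8 -325.6] res [ 0.02 -2.91 -2.01  0.43] area {'side': 0.46, 'top': 0.54}
weight_large [ 583.1 -331. ] res [-0.01  0.06  0.01 -0.01] area {'side': 0.81, 'top': 0.81}
holder_medium [ 446. -326.] res [ 0.25 -3.18 -1.83  0.08] area {'side': 0.59, 'top': 0.61}
weight_medium [ 444.6 -332. ] res [ 0.38  0.83  0.34 -0.52] area {'side': 0.76, 'top': 0.84}
holder_small [ 560.8 -220.2] res [ 0.24 -3.01 -2.05  0.35] area {'side': 0.58, 'top': 0.63}
weight_small [ 562.4 -224.8] res [-0. -0.] area {'side': 0.7}
holder_tiny [439.  -85.2] res [ 0.06 -2.49 -2.55  0.41] area {'side': 0.58, 'top': 0.71}
weight_tiny [438.7 -89.8] res [ 0.09 -0.52 -0.45 -0.21] area {'side': 0.79, 'top': 0.78}
[[469.0, 130.0, -7.0], [421.0, 33.0, 1.0]]
```

View pics/side4.png

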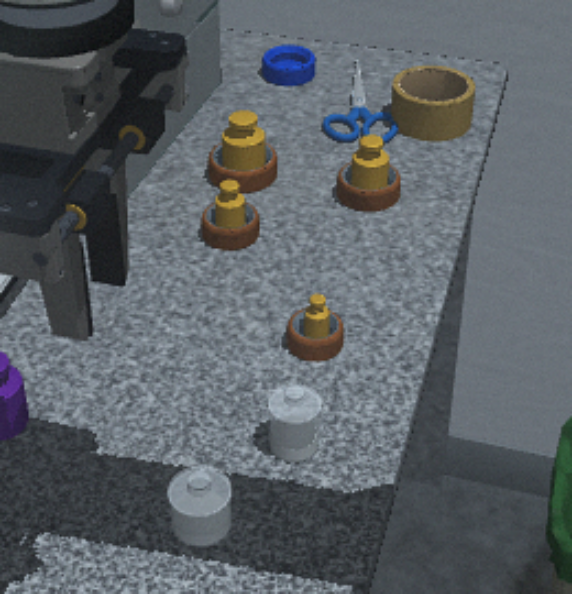

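View pics/top4.png

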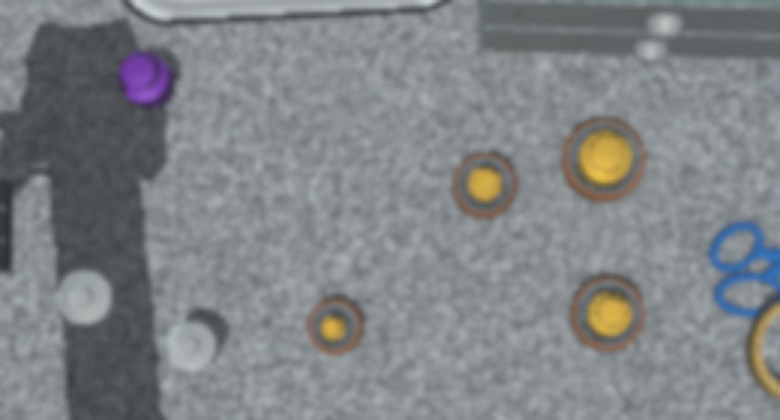

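All four weights stand upright in their wells: side crop (243,145), (370,165), (230,205) and (317,315). The top view shows them centred, and the bottles are where they were.

```bash
python3 -c "
from cell import robot
robot.hold(.3); robot.job_done(); print('done')"
```

```text
the job is handed in; nothing more can be done
done
```

All four brass weights are back in their own holders, and I handed the job in at about 56 s of the 109 s allowed. `job_done()` reports no verdict, so the result rests on my own checks below.

- **Method:** I centred weight_large in the jaws in two directions to correct the camera offset of about (+0.9, -1.8) mm. I then gripped each weight by its body, lowered it until contact and released it. The purple and blue look-alikes were not touched.
- **Seating height:** Contact came at 8.0 to 8.5 mm of rise for every weight, matching the 8 mm well floors.
- **Final pictures:** All four weights stand upright. The fitted weight positions lie within about 2.5 mm of where the holders were measured at the start.
- **Bottles:** The side camera puts both within about 5 mm of their first reading, which is close to the network's own error.
- **Check that disagreed:** Re-fitting the filled holders gave y shifts of 4 to 5 mm with large residuals. The weights hide the far sides of the holders and bias that fit, so I did not use it. The pictures show no holder moved.
- **Check that partly failed:** weight_small was found by the side camera only in that last check. The top picture shows it centred.

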